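Put the check weight away dry and bare the humidity indicator

ROBOT

A 6-joint arm with a two-finger parallel gripper is mounted at the origin on a cart in front of the work surface, level with it; the furniture and walls round the work are solid. World frame = base frame: x ahead of the robot, y to its left, z up, the work surface at z = 0. Lengths are in m, angles in degrees, forces in N, time in s.
With the tool pointing down it reaches from about 0.325 to 0.775 m from the base axis. Payload 5.5 kg.
Tool frame: the origin (TCP) lies at the centre of the arm's flange, where the gripper is bolted on; the fingertips stand 182 mm ahead of it and the grasp point (between the pads) lies 163 mm ahead of it; z points along the fingers, y is the direction in which the jaws open and shut (so a half turn about z gives the same grasp; the last joint's range is limited). The gripper opens to 88 mm and grips with 3 to 60 N. Pads are 20 mm wide; open, the fingers measure 115 mm over their backs; the gripper's body (75 mm by 178 mm) begins 61 mm behind the grasp point.
Start: joints at [-76.645, 5.22, 70.514, -0, 104.267, -3.249], TCP at [0.171, -0.575, 0.405] pointing down, gripper open.
Joint ranges: [-164.24, 164.24], [-49.07, 125.15], [9.68, 141.18], [-86.29, 266.29], [3.28, 154.24], [-151.56, 151.56]. Speed limits (degrees/s): [147.25, 147.25, 172.46, 180, 180, 180].

INTERFACE

Orientations are given as [roll, pitch, yaw] about the fixed x, y, z axes, in that order (R = Rz(yaw) Ry(pitch) Rx(roll)).
In Python, from station import r gives the robot as it stands. The module is installed in compiled form; this text tells all that it offers. Calls block until the motion is done:
- r.reach(position, orientation): joint-space move of the TCP to a pose.
- r.servo_line(position, rotation=None, speed=0.15): straight line of the TCP; rotation=None keeps the orientation; speed is the mean speed in m/s.
- r.move_joints(angles): joint-space move.
- r.let_go() and r.grab(squeeze=None): open the fingers fully, or close them until they stop; squeeze is the grip in N (None keeps the last).
- r.wait(seconds).
- r.inverse_kinematics(position, orientation): joint angles nearest the present ones, or None.
- r.sense(): the state.
- r.snapshot(name): name is "scene" or "side" or "wrist"; returns a dict with "frame" (480x640x3 uint8, red, green, blue), "fx", "fy", "cx", "cy" (pixels), "dist_coeffs" ([k1, k2, p1, p2, k3] as OpenCV has them; the pictures are not rectified), "R" (3x3) and "t" (3): a world point X has camera coordinates R X + t. Camera axes: x right, y down, z forward; pixel columns grow to the right and rows downward; lengths in m; the calibration is good to about 2 mm. A picture is of the moment at which its call begins. There is no depth.
A pose or a line that the arm cannot do raises r.IKError and nothing moves.
- r.hand_in(): hands the job in, once; it reports no verdict.
The state is a dict: "clock": time; "joints": joint angles; "joint_vel": joint speeds; "joint_torque": joint torques, N m; "tcp_pos": TCP position; "orientation": TCP orientation; "contact_force": force on the tool from outside, world axes, zero at the start; "torque": the same for the moment, N m; "opening": finger opening in m.
Only numpy, scipy, OpenCV 4.12 (cv2) and the standard library are available. Lean on these libraries where they do the work, as an engineer would, in place of code of your own. Each camera call takes 0.05 s, during which the arm holds its last target. There are 200 camera calls.

TASK

Put the scale's check weight away: shut its hinged case inside the dry tin, then pick up the lid set by the black handle of the sealing lid (the dust cover rides on it), lower the two together onto the tin until they are fully home, and let go of the handle. Then take the dust cover alone by its neck, lift it straight off so that the sealing lid stays fully home, and finish holding the cover level in the air beside the tin, no longer over it, so that the humidity indicator can be read. Do not let the lids drop, do not part the two before the sealing lid is home, and leave the other things on the bench where they are.

Things in the scene. Friction and masses are not known exactly. Their poses are not given: they have to be found in the camera images.
- tin: White tin, open on top, fixed to the bench, 124 mm (its x) by 156 mm (its y). Origin: centre of its underside, on the bench; z up. On its foam bed, 13 mm above the bench, lie the black check-weight case (toward -y) and, upright, an aluminium desiccant cartridge (36 mm diameter, top at 49 mm, centre 50 mm toward +y).
- tin_mouth (a point): Centre of the tin's mouth, level with the top of its curled steel rim, 80.5 mm above the bench; axes as the tin's. The mouth inside the rim is 116.5 mm (x) by 148.5 mm (y), corners rounded; the rim is 5 mm thick, with a round top.
- case_hinge (a point): Middle of the case's hinge line, which runs along the tin's y; fixed in the tin at (24, -22, 32) mm of its frame. The lower shell is fixed in the tin. The upper shell (case_lid) is 72 mm from hinge to free edge, 90 mm wide (45 to either side), 16 mm thick. Shut, it reaches from the hinge toward the tin's -x, its flat outer face 48 mm above the bench.
- case_lid (a joint): Angle of the case's upper shell: 0 = shut, edges meeting all round; 1.57 = upright, its free edge 23 mm above the tin's rim, outer face toward the tin's +x; at most 1.75. A stiff hinge: it stays where it is left and yields to about 1 N at the free edge. Pushed over from behind (+x toward -x) and pressed down, it shuts.
- seal_lid: Sealing (inner) lid, loose, about 0.35 kg. Origin: centre of the underside of its aluminium flange (129 x 161 x 4 mm), which rests on the tin's rim when home; axes then as the tin's or half a turn round. Below it a rubber plug 112 x 144 mm, 10 mm deep (lowest 5 mm 107 x 139 mm) goes into the mouth. At the start it stands on its plug on the bench, origin 10 mm up, the dust cover on it.
- seal_handle (a point): Middle of the grip of the sealing lid's black bar handle, 55 mm above the lid's origin, on its z axis. The grip is 14 mm thick along the lid's x, 34 mm long along its y, 26 mm high (42 to 68 mm above the origin), on a thinner stem. Lifted here, the lid carries the dust cover along. The humidity indicator is a 32 mm disc on the flange, 52 mm along y, hidden by the cover.
- dust_cover: Dust cover (outer lid), loose, white, about 0.2 kg, 138 mm (x) by 170 mm (y). Origin: centre of the lower edge of its skirt, z up; top face 17.5 mm above it. In place on the sealing lid its origin is 1 mm above that lid's and the axes agree (2 mm sideways play). It only rests there and comes off straight upward.
- cover_neck (a point): Centre of the top edge of the dust cover's rectangular neck, 39 mm above the cover's origin. The neck has flat upright sides, 32 mm across the cover's x, 52 mm along y, 21 mm high above the top face; the slot through it is 24 x 44 mm and the sealing lid's handle stands 28 mm out of it when the cover is in place.
- tape_measure: Black tape measure, 66 x 78 x 37 mm, a bystander; origin under its centre.
- masking_tape: White masking tape roll, 92 mm diameter, 24 mm high, a bystander; origin under its centre.
- pen: Marker pen, 17 x 135 x 16 mm, a bystander; origin under its centre.
- spare_tape: Brown parcel tape roll, 78 mm diameter, 36 mm high, a bystander; origin under its centre.
- scale_corner (a point): The corner, nearest to the robot and to the bench's middle, of the parcel scale's square platform, 0.36 m above the bench. The scale and its platform take up all the room behind this point (+x) and to the right of it (-y), up to the carton on top: an arm that comes from the right has to swing past it close to its own base.

How it is judged:
By the outcome, as a careful person would: the job done as asked, in the order asked, and still so for the second after the job is handed in, while the arm keeps its last pose, push and grip.
It also fails if it takes over 72 s, if anything falls off the work surface, if the arm or the gripper's body presses on something with over 40 N, if the wrist force passes 120 N, or if a joint passes its speed limit or range.

## Working session

There is one attempt and no reset: what is moved stays moved. The work goes in short steps, each a Python script; the robot and the scene stay as the last script left them, time stands still between calls to the robot, and variables do not carry over. Pictures are saved under pics/ and viewed, and the job is handed in when it is done.

```bash
mkdir -p pics; ls
python3 - <<'E'
from station import r
import cv2,numpy as np
for n in ("scene","side","wrist"):
    s=r.snapshot(n); cv2.imwrite(f"pics/a_{n}.png",s["frame"][...,::-1]); print(n,s["fx"],s["cx"],s["cy"],s["dist_coeffs"],(-np.array(s["R"]).T@s["t"]).round(3),np.array(s["R"])[2].round(2))
print(r.sense())
E
```

```text
pics
scene 540.5344558669517 322.2786981722771 248.43187308956274 [-0.07968748  0.          0.          0.          0.        ] [ 0.136 -0.649  1.198] [ 0.35  0.57 -0.74]
side 485.93314725300013 314.0710381645516 241.10692107266564 [0.03624195 0.         0.         0.         0.        ] [0.61  1.146 0.926] [-0.02 -0.83 -0.56]
wrist 361.5483618367561 319.4101961112904 240.71347964468742 [0.00786068 0.         0.         0.         0.        ] [ 0.246 -0.552  0.384] [-0.27 -0.08 -0.96]
{'clock': 0.15, 'joints': array([-7.66435692e+01,  5.25466753e+00,  7.05657542e+01,  3.59268682e-04,
        1.04264277e+02, -3.24779657e+00]), 'joint_vel': array([ 0.0611759 ,  0.01572962, -0.22937677, -0.11925787, -0.05277143,
       -0.0080273 ]), 'joint_torque': array([ 1.98549824e-03, -4.47045636e+01, -4.06906843e+01,  6.99350657e-02,
        2.74398521e-02, -1.07147966e-04]), 'tcp_pos': array([ 0.17147766, -0.57503818,  0.40375378]), 'orientation': array([-1.79915457e+02, -5.14629217e-03,  1.66043118e+01]), 'contact_force': array([ 0.36036406,  0.35197953, -0.10233516]), 'torque': array([ 0.00915732,  0.03130561, -0.06000283]), 'opening': 0.08798573060176575}
```

View pics/a_scene.png

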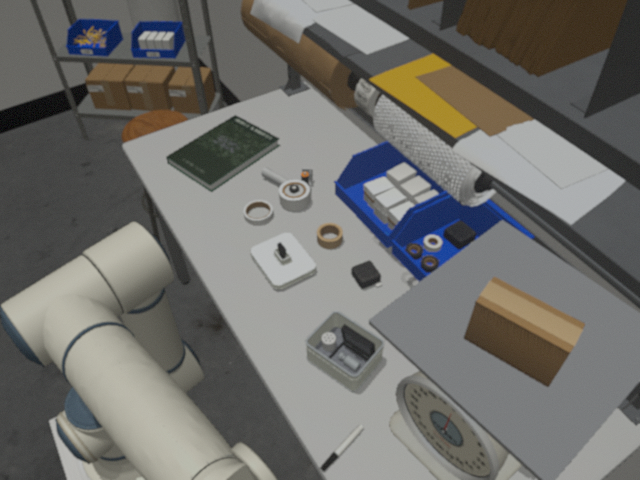

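View pics/a_side.png

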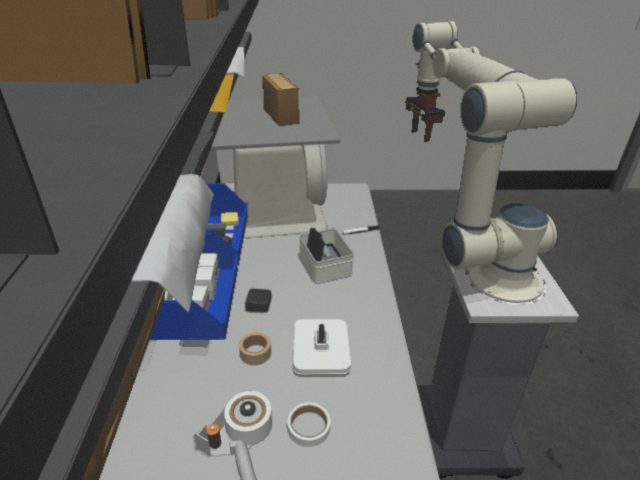

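View pics/a_wrist.png

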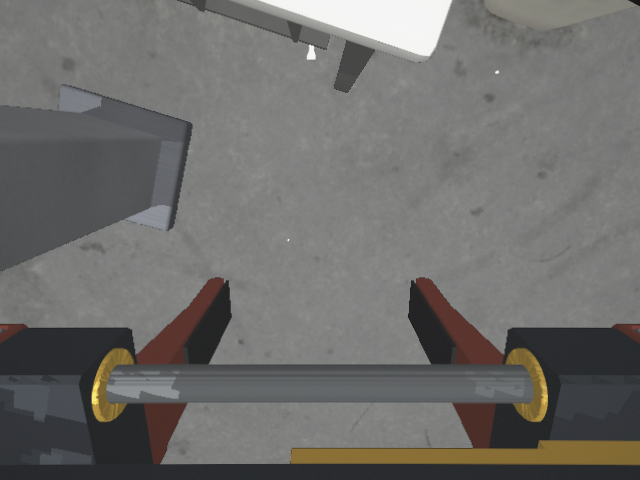

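```bash
cat > h.py <<'E'
import numpy as np,cv2
from station import r
def snap(n,name=None):
    s=r.snapshot(n); s["R"]=np.array(s["R"]);s["t"]=np.array(s["t"])
    if name: cv2.imwrite(f"pics/{name}.png",s["frame"][...,::-1])
    return s
def K(s): return np.array([[s["fx"],0,s["cx"]],[0,s["fy"],s["cy"]],[0,0,1.]])
def ray(s,px):
    p=cv2.undistortPoints(np.array(px,float).reshape(-1,1,2),K(s),np.array(s["dist_coeffs"]))[:,0]
    d=np.c_[p,np.ones(len(p))]@s["R"]; return -s["R"].T@s["t"],d
def onz(s,px,z):
    c,d=ray(s,px); return c+d*((z-c[2])/d[:,2])[:,None]
def tri(s1,p1,s2,p2):
    A=[];b=[]
    for s,p in((s1,p1),(s2,p2)):
        c,d=ray(s,[p]); d=d[0]/np.linalg.norm(d[0]); M=np.eye(3)-np.outer(d,d); A.append(M); b.append(M@c)
    return np.linalg.lstsq(np.vstack(A),np.hstack(b),rcond=None)[0]
def proj(s,X):
    return cv2.projectPoints(np.array(X,float).reshape(-1,1,3),cv2.Rodrigues(s["R"])[0],s["t"],K(s),np.array(s["dist_coeffs"]))[0][:,0]
def crop(s,x,y,w,h,k,name):
    cv2.imwrite(f"pics/{name}.png",cv2.resize(s["frame"][y:y+h,x:x+w,::-1],None,fx=k,fy=k,interpolation=cv2.INTER_CUBIC))
E
python3 - <<'E'
from h import *
a=snap("scene");b=snap("side")
crop(a,240,220,160,170,3.5,"c1"); crop(b,280,220,110,160,3.7,"c2")
print("scale corner",tri(a,(371,321),b,(335,138)), onz(a,[(371,321)],.36),onz(b,[(335,138),(219,142)],.36))
print("pen",onz(a,[(323,466),(362,428)],.008))
print("spare",onz(a,[(330,232)],.036),"masking",onz(a,[(258,209)],.024),"tapem",onz(a,[(366,271)],.037))
E
```

```text
scale corner [ 0.5102938  -0.20940226  0.36574884] [[ 0.50591519 -0.20618085  0.36      ]] [[ 0.51502365 -0.22950073  0.36      ]
 [ 0.85596553 -0.19741078  0.36      ]]
pen [[ 0.35042932 -0.27754568  0.008     ]
 [ 0.47264643 -0.2509419   0.008     ]]
spare [[0.7308507 0.2905632 0.036    ]] masking [[0.60062195 0.5070206  0.024     ]] tapem [[0.73385574 0.10889262 0.037     ]]
```

View pics/c1.png

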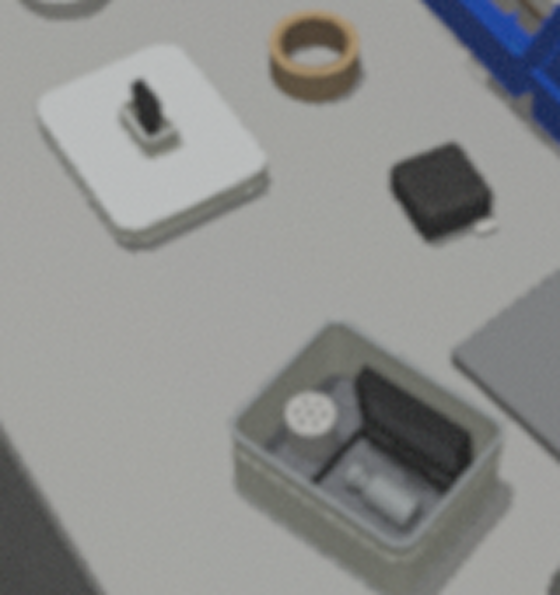

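View pics/c2.png

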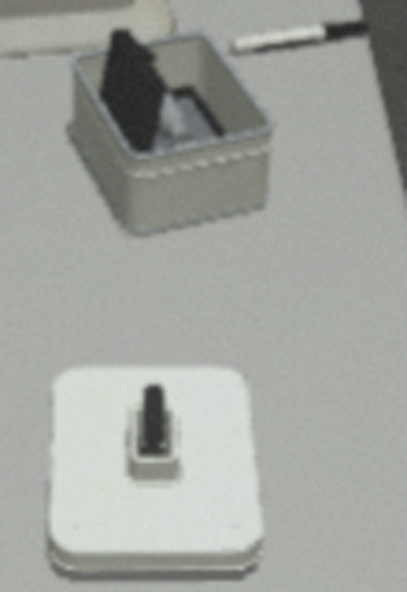

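```bash
python3 - <<'E'
from h import *
a=snap("scene");b=snap("side")
A=np.array([(335,322),(503,432),(400,555),(235,425)])/3.5+[240,220]
B=np.array([(205,36),(73,57),(128,152),(272,130)])/3.7+[280,220]
z=.078
for s,P in((a,A),(b,B)):
    X=onz(s,P,z)[:,:2]; print(X.round(3).tolist(),X.mean(0).round(4))
# lid top face corners z=.0285
C=np.array([(165,42),(268,160),(130,235),(38,105)])/3.5+[240,220]
D=np.array([(50,368),(245,368),(265,550),(47,552)])/3.7+[280,220]
for s,P in((a,C),(b,D)):
    X=onz(s,P,.0285)[:,:2]; print(X.round(3).tolist(),X.mean(0).round(4))
print("handle top",tri(a,np.array((143,85))/3.5+[240,220],b,np.array((154,386))/3.7+[280,220]))
E
python3 - <<'E'
from station import r
import numpy as np
from h import *
# retract plan, j1=-76.6 : radius .36
th=np.radians(-76.6)
for rad in(.36,.34):
  for ang in(-76.6,-12):
    t=np.radians(ang);print(rad,ang,r.inverse_kinematics([rad*np.cos(t),rad*np.sin(t),.40],[180,0,16.6]))
print(r.inverse_kinematics([.45,-.0,.40],[180,0,0]),r.inverse_kinematics([.45,-.0,.40],[180,0,90]))
E
```

```text
[[0.571, 0.013], [0.619, -0.127], [0.506, -0.167], [0.466, -0.022]] [ 0.5403 -0.0756]
[[0.508, -0.16], [0.622, -0.128], [0.578, 0.008], [0.462, -0.021]] [ 0.5425 -0.0752]
[[0.627, 0.366], [0.632, 0.206], [0.5, 0.199], [0.502, 0.36]] [0.5651 0.2827]
[[0.637, 0.199], [0.498, 0.201], [0.497, 0.367], [0.637, 0.367]] [0.5673 0.2834]
handle top [0.56495791 0.28161169 0.08910241]
0.36 -76.6 [-82.01934506 -32.51389212 102.92614165   0.         109.58775047
  -8.61934506]
0.36 -12 [-1.74193451e+01 -3.25138921e+01  1.02926142e+02 -2.54444375e-14
  1.09587750e+02  5.59806549e+01]
0.34 -76.6 [-82.33917048 -35.83667452 105.00181547   0.         110.83485906
  -8.93917048]
0.34 -12 [-1.77391705e+01 -3.58366745e+01  1.05001815e+02 -2.54444375e-14
  1.10834859e+02  5.56608295e+01]
[-4.33314387e+00 -1.80374589e+01  9.25396070e+01 -2.54444375e-14
  1.05497852e+02  8.56668561e+01] [ -4.33314387 -18.03745895  92.53960702   0.         105.49785192
  -4.33314387]
```

Run:
```python
from h import *
from station import r
r.move_joints([-82,-32.5,102.93,0,109.59,-8.6])
r.move_joints([-15,-32.5,102.93,0,109.59,-25])
print(r.sense()["tcp_pos"],r.sense()["clock"])
r.reach([.53,-.03,.42],[180,0,107])
r.wait(.3)
s=snap("wrist","w1"); print(np.abs(r.sense()["contact_force"]).max())
r.reach([.565,.32,.42],[180,0,90]); r.wait(.3)
s2=snap("wrist","w2"); print(r.sense()["clock"],r.sense()["joints"])
import pickle; pickle.dump((s,s2),open("w.pkl","wb"))
```

```text
[ 0.35522319 -0.06048092  0.39977243] 2.7833
0.8822540431294166
5.55 [ 2.64646099e+01  1.32574042e+01  6.00449308e+01 -2.11896713e-03
  1.06685301e+02  2.65179988e+01]
```

View pics/w1.png

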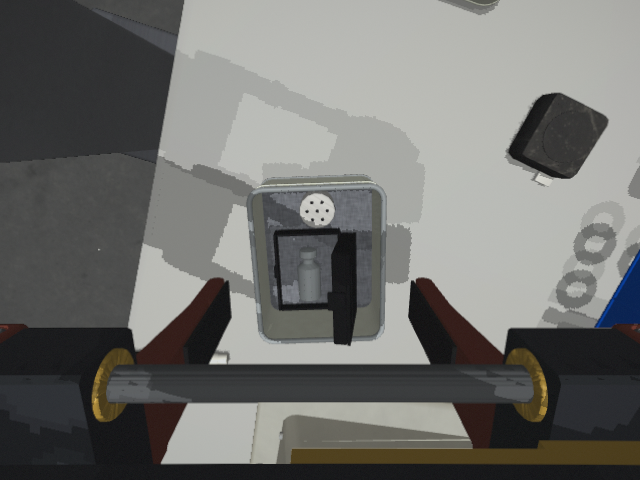

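View pics/w2.png

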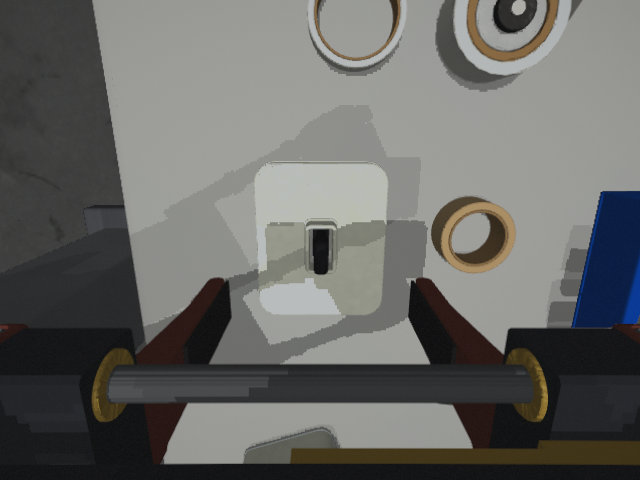

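Run:
```python
import pickle,cv2,numpy as np
from h import *
s,s2=pickle.load(open("w.pkl","rb"))
crop(s,235,165,170,190,3.1,"c3"); crop(s2,245,150,160,180,3.3,"c4")
```

```text
(no output)
```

View pics/c3.png

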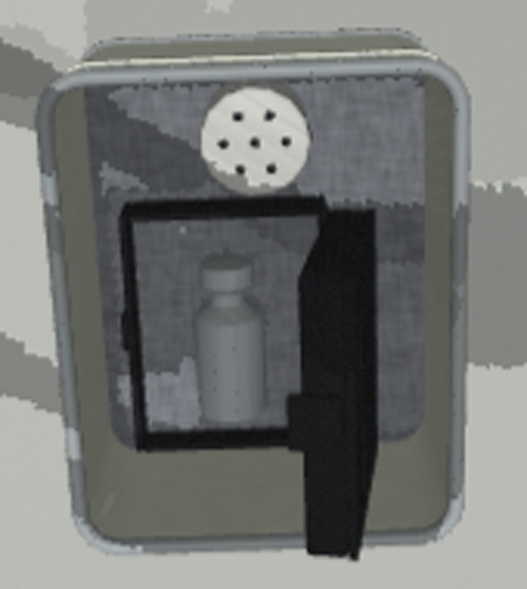

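View pics/c4.png

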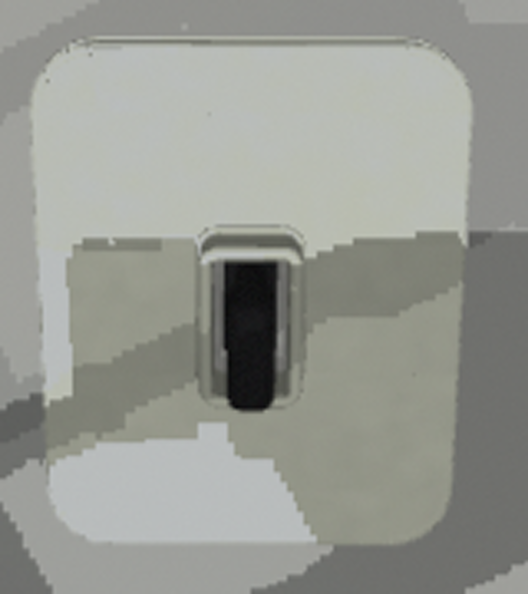

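Run:
```python
import pickle
from h import *
s,s2=pickle.load(open("w.pkl","rb"))
f=lambda P,k,o:np.array(P,float)/k+o
L=onz(s,f([(48,130),(80,490),(458,130),(455,490),(120,72),(400,70),(150,544),(400,539)],3.1,[235,165]),.0805)[:,:2]
print(L.round(4).tolist())
for i,j in((1,0),(3,2)): d=L[j]-L[i];print("y-axis yaw",np.degrees(np.arctan2(-d[0],d[1])))
for i,j in((4,5),(6,7)): d=L[j]-L[i];print("x-axis yaw",np.degrees(np.arctan2(d[1],d[0])))
def c(L,q):
    R=np.array([[np.cos(q),np.sin(q)],[-np.sin(q),np.cos(q)]]); M=L@R.T
    cx=(M[:2,0].mean()+M[2:4,0].mean())/2; cy=(M[4:6,1].mean()+M[6:,1].mean())/2
    print("size",M[2:4,0].mean()-M[:2,0].mean(),M[4:6,1].mean()-M[6:,1].mean(),"centre",R.T@[cx,cy])
for q in(16,17,18):c(L,np.radians(q))
M=onz(s2,f([(32,120),(50,480),(472,120),(452,480),(120,42),(380,42),(120,543),(380,543)],3.3,[245,150]),.0275)[:,:2]
for i,j in((1,0),(3,2)): d=M[j]-M[i];print("y-axis yaw",np.degrees(np.arctan2(-d[0],d[1])))
c(M,0)
H=onz(s2,f([(250,410),(250,262)],3.3,[245,150]),.078);print("handle",H)
N=onz(s2,f([(198,300),(304,300),(250,227),(250,408)],3.3,[245,150]),.050);print("neck",N[:,:2])
T=onz(s,f([(255,140)],3.1,[235,165]),.049);print("cartridge",T)
print("shell",onz(s,f([(308,553),(355,558)],3.1,[235,165]),.104))
```

```text
[[0.4662, -0.0337], [0.504, -0.1442], [0.58, 0.001], [0.6186, -0.1093], [0.4818, -0.0113], [0.5582, 0.0125], [0.5305, -0.1565], [0.6075, -0.1312]]
y-axis yaw 18.89619918377162
y-axis yaw 19.3105723985256
x-axis yaw 17.35618578869039
x-axis yaw 18.218417013671065
size 0.1193807244592317 0.15238373627997612 centre [ 0.54237885 -0.0722377 ]
size 0.11939648182590623 0.15248833442830356 centre [ 0.54240248 -0.07227125]
size 0.11937586986759707 0.15254648315277644 centre [ 0.54242728 -0.07230396]
y-axis yaw -0.0884192586087948
y-axis yaw -0.18900098861899522
size 0.13718165258495496 0.17020275087357445 centre [0.56747174 0.28462786]
handle [[0.5667896  0.26897767 0.078     ]
 [0.56679464 0.31326054 0.078     ]]
neck [[0.55097178 0.29397242]
 [0.58344306 0.29393182]
 [0.56690347 0.31685214]
 [0.56689687 0.25852293]]
cartridge [[ 0.52619447 -0.02522744  0.049     ]]
shell [[ 0.57518558 -0.13091745  0.104     ]
 [ 0.5892782  -0.12841928  0.104     ]]
```

```bash
cat >> h.py <<'E'
TC=np.array([.5424,-.0725]); TY=18.5
def tin(x,y,ztip):
    q=np.radians(TY); c,s=np.cos(q),np.sin(q)
    return [TC[0]+(c*x-s*y)/1000,TC[1]+(s*x+c*y)/1000,ztip+.182]
def F(): return np.round(r.sense()["contact_force"],1)
E
python3 - <<'E'
from h import *
o=[180,0,90+TY]
r.grab(10); print(r.sense()["opening"])
r.reach(tin(75,-15,.17),o)
print(F())
for x,z,v in((75,.092,.12),(20,.092,.12),(0,.085,.08),(-20,.068,.08),(-25,.052,.05)):
    r.servo_line(tin(x,-15,z),o,v); print(x,F())
z=.052
while z>.044:
    z-=.001; r.servo_line(tin(-25,-15,z),o,.02); f=F()
    if f[2]>10: break
print(z,f,r.sense()["tcp_pos"][2]-.182)
r.servo_line(tin(-25,-15,.12),o,.2)
r.reach(tin(0,35,.238),o); r.wait(.2); snap("wrist","w3"); snap("scene","s3");print(r.sense()["clock"])
E
```

```text
0.0009942834658778765
[-0.4 -0.5  0.6]
75 [-0.2  0.2 -0.7]
20 [ 0.1 -0.6  1.5]
0 [-0.1  1.2 -0.5]
-20 [-0.6  0.8  0.6]
-25 [-0.7  0.2 -1. ]
0.04599999999999999 [-5.6  0.6 11.4] 0.04814152863960905
14.0333
```

View pics/w3.png

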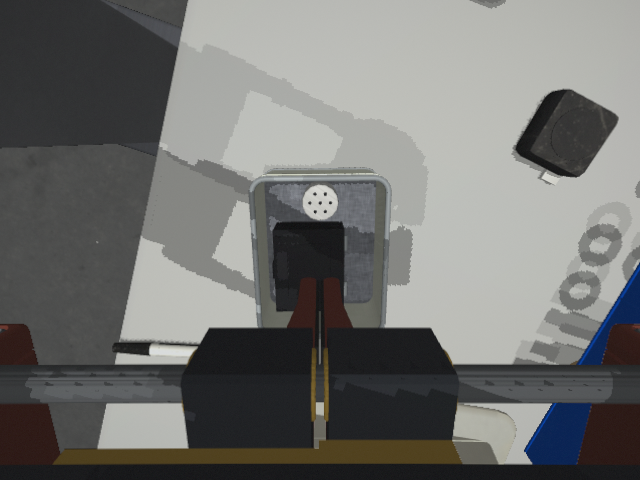

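Run:
```python
from h import *
r.let_go()
p=[.5671,.285]
r.reach([*p,.30],[180,0,90]); r.servo_line([*p,.2365],None,.1)
print(F()); r.grab(45); r.wait(.2); print(r.sense()["opening"],F(),r.sense()["tcp_pos"])
r.servo_line([*p,.2565],None,.04); r.wait(.2); print(F(),r.sense()["torque"])
a=snap("scene");b=snap("side"); crop(b,250,260,150,150,4,"b4"); crop(a,230,200,130,130,4,"a4");snap("wrist","w4");print(r.sense()["clock"])
```

```text
[ 0.5 -0.5  0. ]
0.013577312500821953 [-1.5 -0.  -0. ] [0.56698038 0.28502783 0.23644691]
[-0.5 -0.2 -6.6] [-0.07215767 -0.04082241 -0.05704848]
19.825
```

View pics/b4.png

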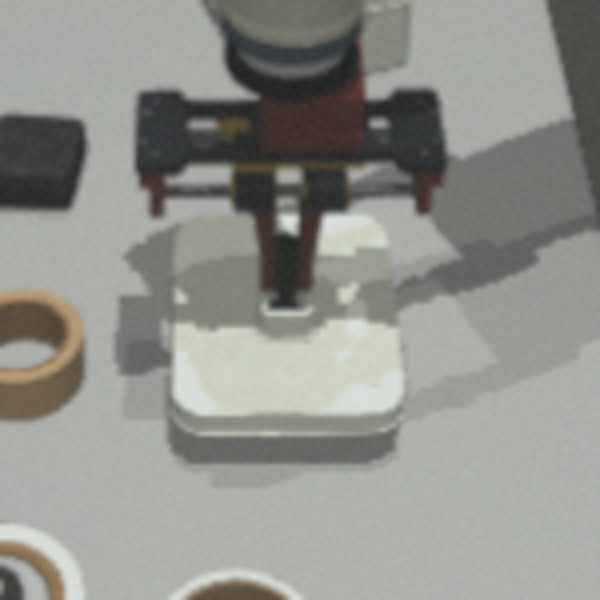

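View pics/w4.png

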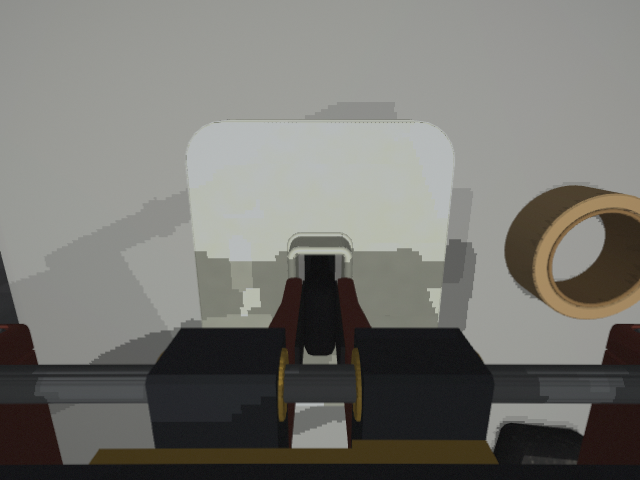

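Run:
```python
from h import *
s=snap("wrist")
t=r.sense()["tcp_pos"]; zo=t[2]-.2265+.001
C=np.array([t[0],t[1]-.0004])
q=lambda x,y,z:[C[0]+x,C[1]+y,zo+z]
print(proj(s,[q(-.069,0.03,.015),q(.069,.03,.015),q(0,.085,.015)]).round(1))
g=cv2.cvtColor(s["frame"],cv2.COLOR_RGB2GRAY).astype(float)
row=g[200]; d=np.diff(row); print(sorted(np.argsort(-abs(d[150:500]))[:6]+150))
r.servo_line([t[0],t[1],.36],None,.15)
r.servo_line(tin(0,-.4,.36-.182),[180,0,90+TY],.15)
r.wait(.3); print(F(),r.sense()["clock"])
w=snap("wrist","w5"); b=snap("side"); a=snap("scene"); crop(b,250,140,150,150,4,"b5"); crop(a,270,270,140,140,4,"a5")
```

```text
[[192.3 227.2]
 [446.2 227.3]
 [319.2 120.7]]
[np.int64(187), np.int64(188), np.int64(189), np.int64(449), np.int64(450), np.int64(471)]
[-0.5 -0.  -5.9] 23.5583
```

View pics/w5.png

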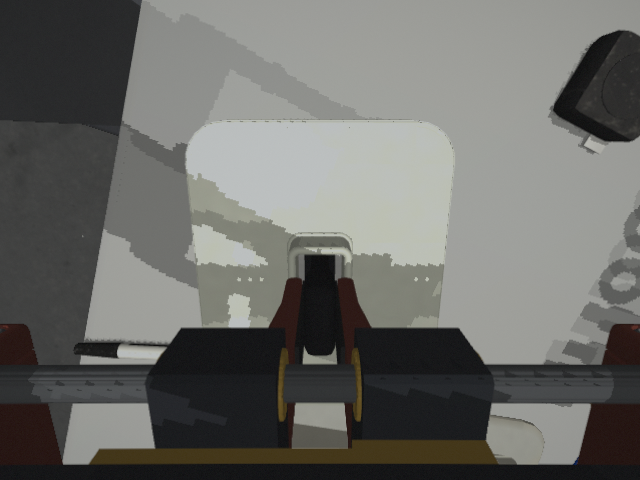

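View pics/b5.png

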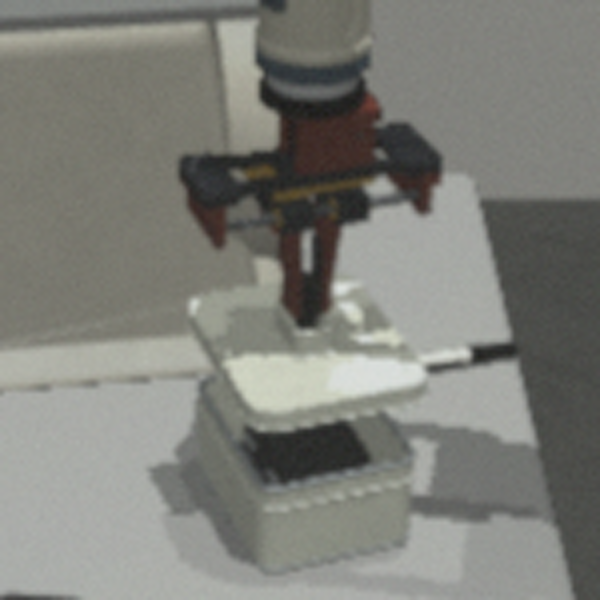

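View pics/a5.png

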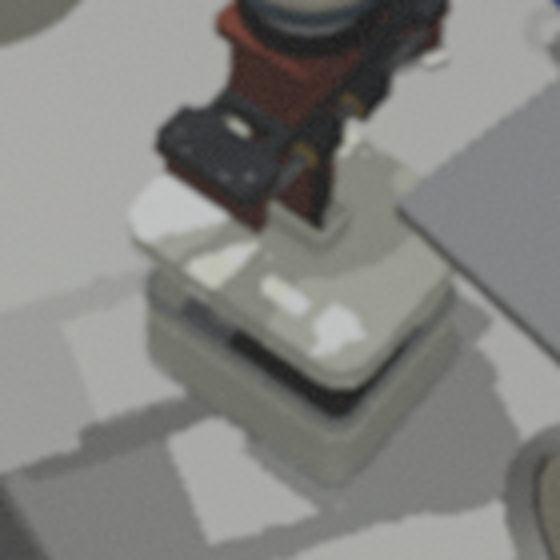

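Run:
```python
from h import *
o=[180,0,90+TY]
p=tin(0,-.4,0)
r.servo_line([p[0],p[1],.322],o,.06); r.wait(.15); f0=r.sense()["contact_force"]; print(f0.round(1))
z=.322
while z>.303:
    z-=.0015; r.servo_line([p[0],p[1],z],o,.025); r.wait(.05); s=r.sense(); f=s["contact_force"]-f0
    print(round(z,4),f.round(1),s["tcp_pos"].round(4),s["torque"].round(2))
    if f[2]>12 or np.hypot(*f[:2])>12: break
print(s["clock"])
```

```text
[ 0.8  1.1 -6.7]
0.3205 [-0.6 -1.4  0.1] [ 0.5425 -0.0729  0.3205] [-0.05 -0.13  0.05]
0.319 [ 0.1 -1.  -0. ] [ 0.5425 -0.0729  0.3189] [-0.06 -0.09 -0.05]
0.3175 [-1.5 -1.1  0.4] [ 0.5425 -0.0729  0.3174] [-0.02 -0.11 -0.03]
0.316 [-0.4 -1.   0.1] [ 0.5425 -0.0729  0.3159] [-0.03 -0.1   0.01]
0.3145 [-1.6 -1.5  0.6] [ 0.5425 -0.0729  0.3144] [-0.04 -0.11  0.03]
0.313 [-0.5 -0.5  0.5] [ 0.5425 -0.0729  0.3129] [ 0.02 -0.1   0.02]
0.3115 [-1.2 -0.7  0.3] [ 0.5425 -0.0729  0.3114] [ 0.05 -0.11  0.05]
0.31 [-0.9 -1.7 -1. ] [ 0.5425 -0.0729  0.3099] [ 0.   -0.08  0.04]
0.3085 [-1.1 -0.2  1. ] [ 0.5425 -0.0729  0.3084] [-0.02 -0.12  0.02]
0.307 [-0.8 -1.3  0.1] [ 0.5425 -0.0729  0.3069] [-0.01 -0.12  0.01]
0.3055 [-6.  -0.4 11.5] [ 0.5424 -0.0728  0.3069] [0.12 0.91 0.01]
0.304 [-8.6  1.1 18.6] [ 0.5422 -0.0728  0.3069] [0.2  1.51 0.01]
28.2417
```

Run:
```python
from h import *
o=[180,0,90+TY]
p=tin(0,-.4,0)
r.servo_line([p[0],p[1],.3068],o,.03); r.wait(.2); print(F()); r.let_go(); r.wait(.2); print(F())
r.servo_line([p[0],p[1],.36],o,.15); r.servo_line(tin(0,25,.42-.182),o,.15); r.wait(.2)
w=snap("wrist","w6"); b=snap("side"); crop(b,270,190,110,110,5,"b6"); print(r.sense()["clock"])
crop(w,230,140,190,200,3,"w6c")
```

```text
[ 1.2 -0.4 -0.6]
[-0.8  0.7 -0.5]
31.4917
```

View pics/b6.png

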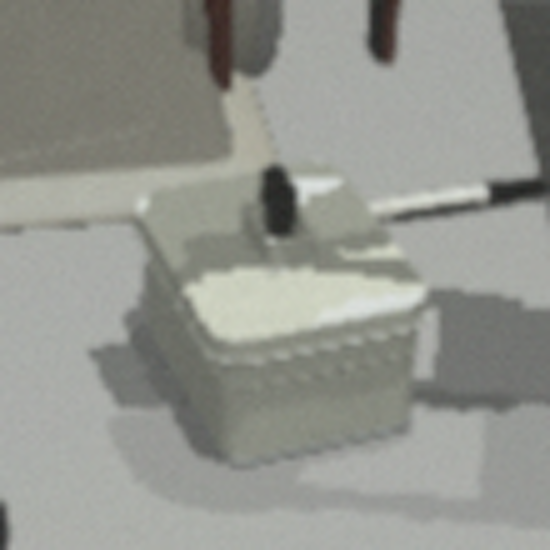

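View pics/w6c.png

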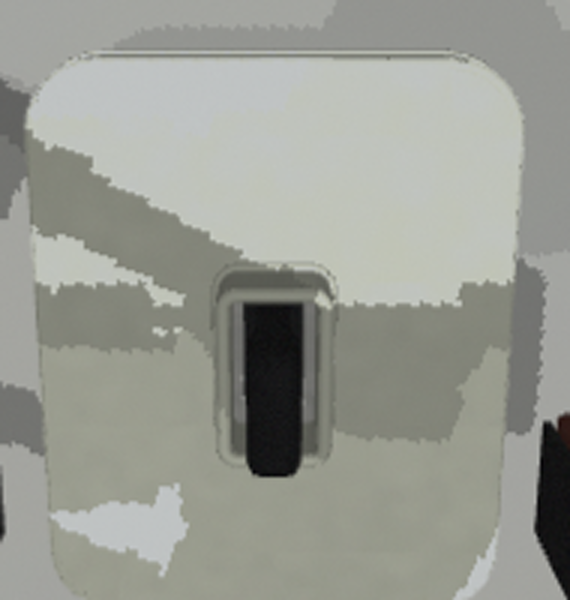

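Run:
```python
from h import *
o=[180,0,90+TY]
p=tin(0,-.4,0)
r.servo_line([p[0],p[1],.36],o,.15); r.servo_line([p[0],p[1],.2855],o,.08); r.wait(.1); print(F())
r.grab(20); r.wait(.2); print(r.sense()["opening"],F())
r.servo_line([p[0],p[1],.2905],o,.03); r.wait(.1); print(F())
r.servo_line([p[0],p[1],.33],o,.06); print(F())
r.servo_line([p[0],p[1],.40],o,.1); r.wait(.2); print(F(),r.sense()["opening"])
w=snap("wrist","w7"); b=snap("side"); crop(b,250,130,140,150,4,"b7"); print(r.sense()["clock"])
```

```text
[ 0.4 -0.3 -0.5]
0.03218120925016297 [ 0.4  0.6 -0.2]
[ 0.1  0.  -1.5]
[ 0.1 -0.1 -2. ]
[ 0.  -0.4 -1.8] 0.03196928924644726
36.7333
```

View pics/b7.png

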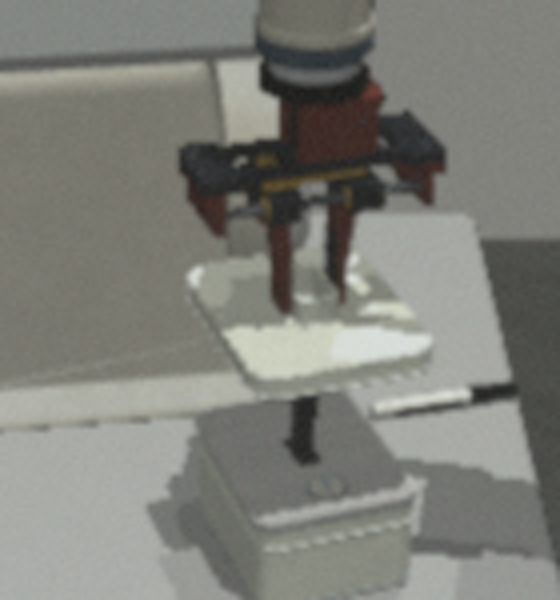

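Run:
```python
from h import *
o=[180,0,90+TY]
r.servo_line(tin(0,220,.40-.182),o,.12); r.wait(.5); print(F(),r.sense()["tcp_pos"],r.sense()["orientation"],r.sense()["opening"],r.sense()["clock"])
b=snap("side","b8");a=snap("scene","s8"); crop(a,200,190,220,220,2.7,"a8"); crop(b,230,130,170,180,3.3,"b8")
```

```text
[ 0.1  0.4 -3.3] [0.47260302 0.1360991  0.39999146] [-1.79998647e+02  1.22717293e-03  1.08495858e+02] 0.03163517591518905 39.2167
```

View pics/a8.png

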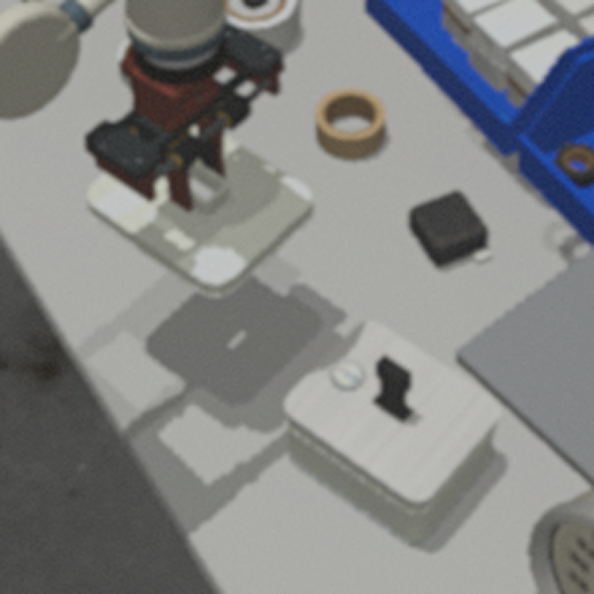

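View pics/b8.png

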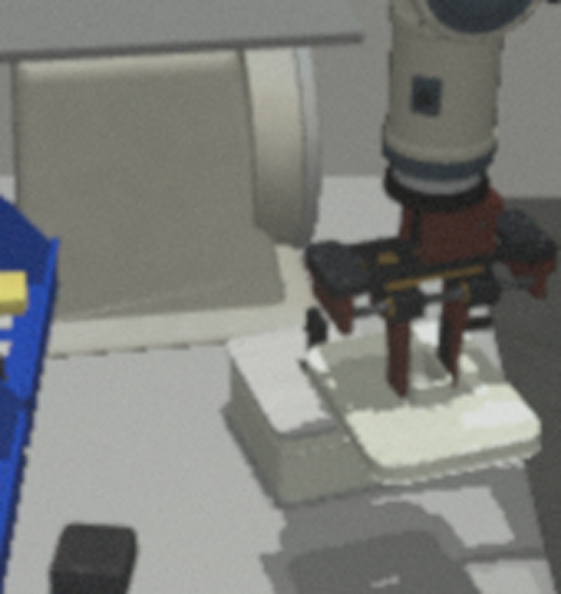

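Run:
```python
from h import *
r.wait(1); print(F(),r.sense()["opening"]); s=snap("wrist","w9")
r.hand_in()
```

```text
[ 0.4  0.2 -3.6] 0.032115854886558645
the job is handed in; nothing more can be done
```

View pics/w9.png

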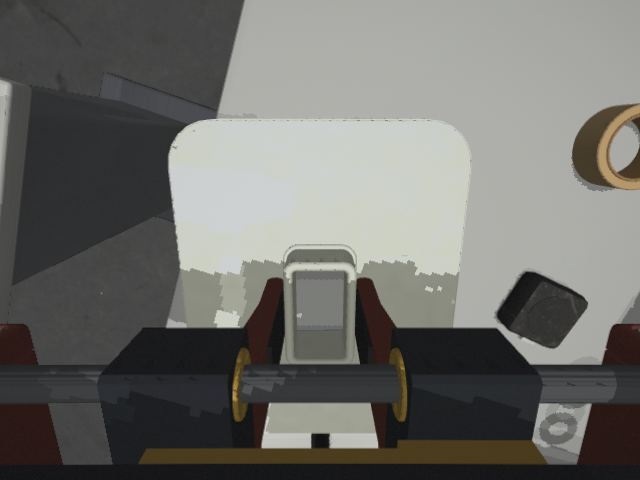

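The job is done and handed in at about 40 s on the robot's clock; no verdict was reported.

- **Case:** I pushed the upper shell over and pressed it down. The fingertips stopped at 48.1 mm with about 11 N, which matches the shut height of 48 mm.
- **Lid set:** I lifted both lids by the black handle and lowered them onto the tin. They went in with no side resistance, came to a firm stop at the expected height (about 80.4 mm at the flange), and I let go of the handle.
- **Dust cover:** I took it alone by its neck and lifted it straight up. The sealing lid stayed seated in the pictures, and the humidity indicator is uncovered. I finished with the cover level, 220 mm to the +y side of the tin and clear of it.

In the last pictures the sealing lid sits flat on the tin, the indicator is in plain view, and the tape measure and spare tape are in place. The pen was still in place in the picture taken just before the final sideways move. I did not look separately at the masking tape at the end, but nothing touched it.

The wrist force read 1.8 N just after the lift and 3.3–3.6 N at the end, for a cover of about 2 N. That looks like sensor offset, because the grip opening (32 mm) and the cover's level pose were unchanged. No check failed.

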